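# Load three vials and hold the tray in the corner stop of the code reader

### The arm

A 6-joint arm with a two-finger parallel gripper is mounted at the origin on a cart in front of the work surface, level with it; the furniture and walls round the work are solid. World frame = base frame: x ahead of the robot, y to its left, z up, the work surface at z = 0. Lengths are in m, angles in rad, forces in N, time in s.
With the tool pointing down it reaches from about 0.3 to 0.825 m from the base axis. Payload 5.4 kg.
Tool frame: the origin (TCP) lies at the very end of the fingers, on their centre line; the grasp point (between the pads) lies 19 mm behind it; x points along the fingers, y is the direction in which the jaws open and shut, and the axes are right-handed (so a half turn about x gives the same grasp; the last joint's range is limited). The gripper opens to 92 mm and grips with 3 to 60 N. Pads are 20 mm wide; open, the fingers measure 128 mm over their backs; the gripper's body (75 mm by 189 mm) begins 69 mm behind the grasp point.
Start: joints at [0.92, 0.158, 1.597, -0, 1.386, -0.21], TCP at [0.245, 0.52, 0.215] pointing down, gripper open.
Joint ranges: [-2.91, 2.91], [-0.94, 2.29], [0.18, 2.7], [-1.29, 4.43], [0.17, 2.64], [-3, 3]. Speed limits (rad/s): [2.57, 2.57, 3.14, 3.14, 3.14, 3.14].

### API

Orientations are given as a unit quaternion [x, y, z, w].
In Python, from cell import * gives the robot as it stands. The module is installed in compiled form; this text tells all that it offers.
- The arm moves only by the tool jog_arm, never from a script. Its argument "moves" is a list of rows, each an object with "translation": the shift along the tool's x, y, z normalised to -1 to 1, where 1 is 250 mm, a list of three; "twist": the turn, a rotation vector about the tool's x, y, z normalised to -1 to 1, where 1 is 90 degrees, a list of three. In form: [{"translation": [dx, dy, dz], "twist": [rx, ry, rz]}, ...]. A call has 1 to 5 rows; each row is the pose to reach, as a shift and turn from the pose commanded when the call began, along the tool's axes at that moment; what a row does not reach only later rows make up. A row lasts 1/8 s, in which the tool goes at most 62.5 mm and 10.7 degrees, less where a joint would pass 70% of its speed; a pose out of reach is approached as far as the arm can. A call with a number of a shift or a turn outside -1 to 1 is refused whole. A call with a gripper value outside its range is refused whole. "jaw" is the opening, from -1 (shut) to 1 (fully open), set as the call begins (left out, the last holds). The fingers move at their own pace and stop on an object; "squeeze" is the grip in N (left out, the last holds). Time passes only in rows, so rows that repeat a pose let the fingers close. It gives the time, the measured TCP pose, the force and the opening at its end, in the units of the state.
- get_obs(): the state, without advancing time (a new reading comes with each control period).
- camera(name): name is "scene" or "side" or "wrist"; returns (picture, depth): 420x560x3 uint8, red, green, blue; 420x560 float32, m along the optical axis (not along the pixel's ray), 0 where there is no reading.
- camera_info(name): a dict with "fx", "fy", "cx", "cy" (pixels), "R" (3x3) and "t" (3): a world point X has camera coordinates R X + t. Camera axes: x right, y down, z forward; pixel columns grow to the right and rows downward; lengths in m; the calibration is good to about 2 mm. The wrist camera is an equidistant fisheye: a pixel r from the principal point sees the ray r / f radians off the axis. A picture is of the moment at which its call begins: read the wrist's pose just before it. camera_info takes no time and is no camera call; for the wrist camera it gives the pose at the moment of the call.
- sign_off(): hands the job in, once; it reports no verdict.
Trained networks look in the newest picture that a camera, given by its name, has taken for a name from the list of things; names that differ only in an ending like _2 or _b are one class to them, and where a whole thing is asked for, a point or a joint stands for the part that bears it (a point fixed in the world has none). Each returns a list of dicts, best first, with "score" (0 to 1); they miss things now and then, are a little off and sometimes report something else, mostly with a low value. They report only what shows in the picture. A call takes as long as a camera call.
- boxes_of(target, camera): "extent" ([centre column, centre row, width, height] in pixels, round what is visible of it).
- silhouettes(target, camera): "region" (420x560 bool, what is visible of it) and "extent" ([centre column, centre row, width, height] in pixels, round what is visible of it).
- pinpoint(target, camera): "at" ([column, row] in pixels: a listed point, or the origin of a listed thing).
The state is a dict: "time": time; "joint_positions": joint angles; "joint_velocities": joint speeds; "tau": joint torques, N m; "tcp_pos": TCP position; "ee_rot": TCP orientation; "contact_force": force on the tool from outside, world axes, zero at the start; "ft_torque": the same for the moment, N m; "finger_gap": finger opening in m.
Only numpy, scipy, OpenCV 4.12 (cv2) and the standard library are available. Lean on these libraries where they do the work, as an engineer would, in place of code of your own. Each camera call takes 0.05 s, during which the arm holds its last target. There are 200 camera calls.

### The job

First put exactly three of the four vials into the long metal tray; any three will do and they need not stay standing. Then take the tray to the code reader, press it on the desk right into the corner of the two low stop bars - one end flat against the short bar in front of the reader, one long side flat against the long bar - and finish while still holding it there, pushing firmly against both bars at once. Leave the marker pen, the timer and the sticker roll where they are.

Things in the scene. Friction and masses are not known exactly. Their poses are not given: they have to be found in the camera images.
- vial_tray: open metal tray, 160 long (x) x 64 wide (y) x 34 mm tall (z), walls and floor 3 mm thick, 0.18 to 0.35 kg, straight sides; both ends alike, each with a small blank paper label. Stands flat on the desk. Origin: centre of its underside. It can be gripped from above across its 64 mm width
- vial_a: one of four alike small medicine vials (cap colour does not matter), 16 mm across, 38 mm tall, standing upright on the desk; origin: centre of its underside, z up along the vial
- vial_b: one of four alike small medicine vials (cap colour does not matter), 16 mm across, 38 mm tall, standing upright on the desk; origin: centre of its underside, z up along the vial
- vial_c: one of four alike small medicine vials (cap colour does not matter), 16 mm across, 38 mm tall, standing upright on the desk; origin: centre of its underside, z up along the vial
- vial_d: one of four alike small medicine vials (cap colour does not matter), 16 mm across, 38 mm tall, standing upright on the desk; origin: centre of its underside, z up along the vial
- station: fixed reading station on the desk: two aluminium stop bars at right angles, each 12 mm high and 20 mm wide, and a low white reader box. Origin: the inner corner where the two stop faces meet, on the desk. The tray's place lies on its -x, +y side. Behind the short bar the reader box, 44 mm high, covers x 27 to 83 mm, y -1 to 65 mm of this frame. z up
- end_stop: the short stop bar, fixed to the station; same origin and axes as the station. Its stop face is the plane x = 0, from y = -20 to 70 mm; the bar lies at x 0 to 20 mm, 12 mm high. Rubbing on the desk and along one bar can take up to about 10 N of a push, so a light push may not reach the other bar; 15 to 20 N is right and harms nothing
- side_stop: the long stop bar, fixed to the station; same origin and axes as the station. Its stop face is the plane y = 0, from x = -130 to 0 mm; the bar lies at y -20 to 0 mm, 12 mm high, so fingers that grip the 34 mm tall tray near its rim pass above it
- home (a point): where the tray's origin is when the tray is home in the corner: station frame x = -80, y = +32 mm, z = 0; axes as the station
- marker: bystander: white marker pen with a black cap, 131 x 14 x 12 mm, lying on the desk; origin: centre of its underside
- timer_1: bystander: white timer, 66 x 66 x 17 mm, lying on the desk; origin: centre of its underside
- stickers: bystander: roll of stickers lying flat, 67 mm across, 25 mm tall; origin: centre of its underside

How it is judged:
By the outcome, as a careful person would: the job done as asked, in the order asked, and still so for the second after the job is handed in, while the arm keeps its last pose, push and grip.
It also fails if it takes over 72 s, if anything falls off the work surface, if the arm or the gripper's body presses on something with over 40 N, if the wrist force passes 120 N, or if a joint passes its speed limit or range.

## Working session

There is one attempt and no reset: what is moved stays moved. The work goes in short steps, Python scripts to look and compute and a tool call to move; the robot and the scene stay as the last step left them, time stands still between calls to the robot, and variables do not carry over. Pictures are saved under pics/ and viewed, about 8 in all and at most 12, crops included, and the job is handed in when it is done.

Besides the shell and the picture viewer there is one more tool, called after ">>>" by a JSON object that holds its "api" and its "payload", one argument or row to a line. jog_arm: Moves the arm, as the interface text tells. Its arguments: {"type":"object","properties":{"moves":{"type":"array","items":{"type":"object","properties":{"translation":{"type":"array","items":{"type":"number","minimum":-1,"maximum":1}},"twist":{"type":"array","items":{"type":"number","minimum":-1,"maximum":1}}}}},"jaw":{"type":"number"},"squeeze":{"type":"number"}},"required":["moves"]}

```bash
mkdir -p pics
cat > h.py <<'E'
from cell import *
import numpy as np, cv2
from scipy.spatial.transform import Rotation as Ro
def cloud(name, d):
    c=camera_info(name); v,u=np.nonzero(d>0); z=d[v,u]
    P=np.stack([(u-c['cx'])/c['fx']*z,(v-c['cy'])/c['fy']*z,z],1)
    return u,v,(P-c['t'])@c['R']
def world_map(name,d):
    u,v,P=cloud(name,d); M=np.full(d.shape+(3,),np.nan); M[v,u]=P; return M
def save(n,p): cv2.imwrite('pics/'+n,p[:,:,::-1])
def togo(target, yaw=None):
    o=get_obs(); R=Ro.from_quat(o['ee_rot']).as_matrix()
    return R.T@(np.array(target)-o['tcp_pos'])/0.25
E
python3 - <<'E'
from h import *
o=get_obs(); print(o['time'],o['tcp_pos'],o['ee_rot'],o['contact_force'],o['finger_gap']); print(Ro.from_quat(o['ee_rot']).as_matrix().round(3))
for n in ('scene','side'):
    p,d=camera(n); save(n+'1.png',p); M=world_map(n,d); c=camera_info(n); print(n,(-c['R'].T@c['t']).round(3))
    np.savez(n+'.npz',p=p,d=d)
    for t in ('vial_tray','vial_a','station','marker','timer_1','stickers'):
        for s in silhouettes(t,n):
            if s['score']<.3: continue
            Q=M[s['region']]; Q=Q[np.isfinite(Q[:,0])]
            if len(Q): print(t,round(s['score'],2),np.round(s['extent']),np.percentile(Q,[2,50,98],axis=0).round(3).tolist())
    for t in('home','station'): print(t,[(x['score'],x['at']) for x in pinpoint(t,n)])
E
```

```text
0.0 [0.24494113 0.51950961 0.21362019] [ 0.15395805  0.69028353 -0.15518577  0.68972672] [ 0.1937417   0.24407511 -0.38707295] 0.0919514950757374
[[-0.001  0.427  0.904]
 [-0.002  0.904 -0.427]
 [-1.    -0.002 -0.   ]]
scene [ 0.006 -0.446  0.941]
vial_tray 0.81 [272. 223.  62.  47.] [[0.419, -0.021, -0.001], [0.501, 0.036, 0.008], [0.581, 0.085, 0.035]]
vial_a 0.58 [210. 196.   6.  14.] [[0.447, 0.227, 0.003], [0.452, 0.231, 0.023], [0.46, 0.241, 0.039]]
vial_a 0.55 [177. 178.   8.  11.] [[0.437, 0.35, 0.001], [0.441, 0.355, 0.023], [0.447, 0.364, 0.039]]
vial_a 0.46 [237. 173.   2.  10.] [[0.554, 0.227, 0.006], [0.559, 0.232, 0.023], [0.564, 0.237, 0.04]]
station 0.67 [376. 251.  50.  79.] [[0.497, -0.257, -0.0], [0.649, -0.23, 0.014], [0.706, -0.174, 0.047]]
marker 0.62 [301. 175.  40.  15.] [[0.674, 0.035, -0.001], [0.694, 0.087, 0.01], [0.715, 0.141, 0.015]]
timer_1 0.67 [352. 335.  36.  36.] [[0.363, -0.351, -0.0], [0.392, -0.32, 0.015], [0.427, -0.287, 0.019]]
stickers 0.57 [259. 152.  19.  17.] [[0.665, 0.223, 0.0], [0.694, 0.254, 0.023], [0.727, 0.287, 0.028]]
home [(0.71, [
[... 267 characters left out ...]
2, 0.37, 0.039]]
vial_a 0.51 [250. 259.   9.  17.] [[0.555, 0.232, 0.003], [0.56, 0.243, 0.021], [0.568, 0.247, 0.039]]
station 0.66 [305. 178.  68.  22.] [[0.506, -0.25, 0.002], [0.653, -0.207, 0.013], [0.703, -0.17, 0.046]]
marker 0.54 [306. 179.  71.  25.] [[0.503, -0.256, 0.0], [0.653, -0.207, 0.013], [0.706, -0.17, 0.046]]
marker 0.4 [229. 225.  11.  19.] [[0.674, 0.044, 0.0], [0.69, 0.104, 0.011], [0.713, 0.149, 0.014]]
timer_1 0.54 [228. 293.   9.  18.] [[0.534, 0.328, 0.0], [0.54, 0.368, 0.021], [0.557, 0.373, 0.039]]
stickers 0.69 [196. 252.  32.  29.] [[0.667, 0.222, 0.001], [0.694, 0.267, 0.022], [0.727, 0.292, 0.027]]
home [(0.95, [320.0, 193.2])]
station [(0.81, [303.7, 181.4])]
```

Run:
```python
from h import *
S=1000; 
im=np.zeros((600,760,3),np.uint8); H=np.full((600,760),-1.)
# 1px=1mm: col: y from .42 (left) to -.34 ; row: x from .80 top to .20
for n in('side','scene'):
    a=np.load(n+'.npz'); u,v,P=cloud(n,cv2.resize(a['d'],None,fx=1,fy=1)); col=a['p'][v,u]
    c=((.42-P[:,1])*S).astype(int); r=((.80-P[:,0])*S).astype(int)
    k=(c>=1)&(c<759)&(r>=1)&(r<599)&(P[:,2]<.1)
    for i in np.nonzero(k)[0][np.argsort(P[k,2])]:
        if P[i,2]>=H[r[i],c[i]]-.002:
            im[r[i]-1:r[i]+2,c[i]-1:c[i]+2]=col[i]; H[r[i]-1:r[i]+2,c[i]-1:c[i]+2]=P[i,2]
save('top.png',im)
np.save('H.npy',H)
for lo,hi,nm in((.030,.045,'tall'),(.008,.016,'bar')):
    m=((H>lo)&(H<hi)).astype(np.uint8); m=cv2.morphologyEx(m,cv2.MORPH_CLOSE,np.ones((5,5)))
    q,l,s,ce=cv2.connectedComponentsWithStats(m)
    for i in range(1,q):
        if s[i,4]>40:
            pts=np.argwhere(l==i)[:,::-1].astype(np.int32); (cx,cy),wh,an=cv2.minAreaRect(pts)
            print(nm,s[i,4],'xy',round(.8-cy/S,4),round(.42-cx/S,4),np.round(wh),round(an,1))
```

```text
tall 1392 xy 0.7589 0.3519 [ 31. 140.] 63.2
tall 217 xy 0.7315 -0.3235 [ 9. 31.] 90.0
tall 3830 xy 0.6785 -0.207 [63. 76.] 90.0
tall 2642 xy 0.5011 0.0329 [ 73. 167.] 19.5
tall 251 xy 0.5625 0.239 [15. 20.] 90.0
tall 279 xy 0.5435 0.364 [17. 20.] 90.0
tall 244 xy 0.4555 0.238 [19. 17.] 14.0
tall 254 xy 0.4445 0.3615 [20. 17.] 45.0
bar 71 xy 0.7885 0.3169 [ 7. 20.] 20.0
bar 1393 xy 0.7686 -0.0095 [42. 46.] 74.4
bar 65 xy 0.7675 0.337 [ 6. 26.] 45.0
bar 129 xy 0.7463 0.3899 [ 8. 60.] 81.4
bar 1625 xy 0.6958 0.0903 [ 17. 127.] 71.9
bar 1295 xy 0.6515 -0.3235 [127.  31.] 90.0
bar 80 xy 0.7085 0.2695 [11. 11.] 0.0
bar 54 xy 0.6957 0.2245 [ 6. 17.] 4.8
bar 1108 xy 0.5937 -0.3272 [152.  22.] 86.1
bar 5418 xy 0.5732 -0.208 [ 98. 158.] 2.8
bar 3124 xy 0.3955 -0.3115 [69. 55.] 90.0
bar 192 xy 0.3638 0.0527 [ 9. 38.] 83.3
bar 210 xy 0.358 0.12 [10. 44.] 90.0
```

View pics/top.png

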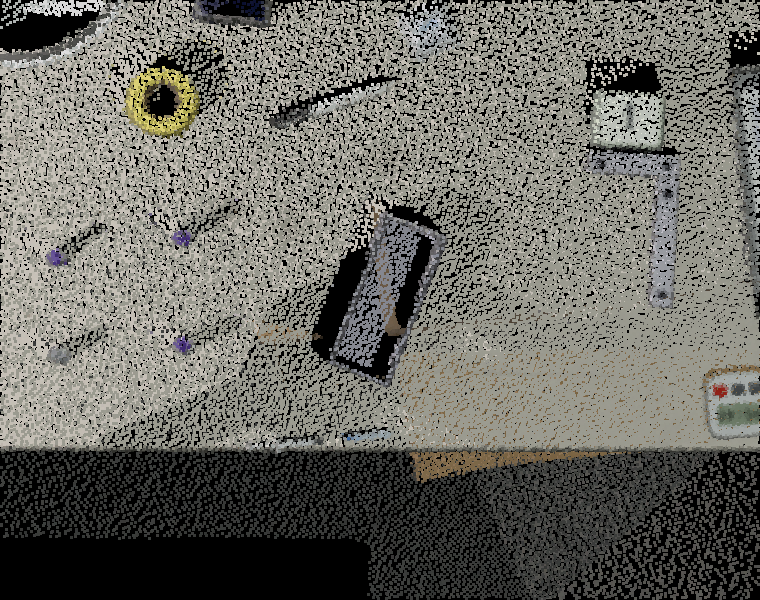

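View pics/scene1.png

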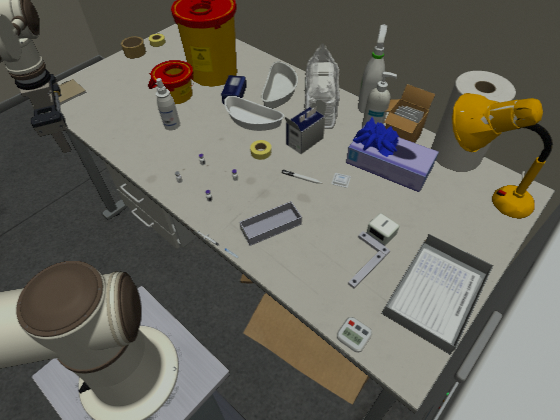

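Run:
```python
from h import *
from scipy.optimize import least_squares
C={}
for n in('side','scene'):
    a=np.load(n+'.npz'); C[n]=cloud(n,a['d'])[2]
for c in((.5625,.239),(.5435,.364),(.4555,.238),(.4445,.3615)):
    for n in C:
        P=C[n]; k=(np.hypot(*(P[:,:2]-c).T)<.02)&(P[:,2]>.006)&(P[:,2]<.05); Q=P[k]
        f=least_squares(lambda q:np.clip(np.hypot(*(Q[:,:2]-q).T)-.008,0,None)+np.clip(.006-np.hypot(*(Q[:,:2]-q).T),0,None)*(Q[:,2]<.03),c,loss='soft_l1',f_scale=.001)
        print('vial',n,f.x.round(4),len(Q),Q[:,2].max().round(3))
for n in C:
    P=C[n]; k=(np.hypot(*(P[:,:2]-(.5,.033)).T)<.11)&(P[:,2]>.030)&(P[:,2]<.037); Q=P[k,:2].astype(np.float32)
    r=cv2.minAreaRect(Q*1000); print('tray rim',n,np.round(r[0],1),np.round(r[1],1),r[2],P[k,2].max())
    k=(P[:,2]>.0095)&(P[:,2]<.015)&(P[:,0]>.48)&(P[:,0]<.66)&(P[:,1]<-.15)&(P[:,1]>-.28); Q=P[k]
    L=Q[(Q[:,0]<.61)]; print('long',np.polyfit(L[:,0],L[:,1],1),np.percentile(L,[1,99],axis=0).round(4).tolist())
    def res(q):
        yaw,x,y=q; cs,sn=np.cos(yaw),np.sin(yaw); d=Q[:,:2]-[x,y]; X=d[:,0]*cs+d[:,1]*sn; Y=-d[:,0]*sn+d[:,1]*cs
        def box(x0,x1,y0,y1): return np.hypot(np.maximum(np.maximum(x0-X,X-x1),0),np.maximum(np.maximum(y0-Y,Y-y1),0))
        return np.r_[np.minimum(box(0,.02,-.02,.07),box(-.13,0,-.02,0))]
    f=least_squares(res,[0,.624,-.231],loss='soft_l1',f_scale=.001); print('station',n,f.x.round(4),f.cost,len(Q))
```

```text
vial side [0.5625 0.2382] 97 0.04
vial scene [0.5622 0.2358] 45 0.041
vial side [0.5424 0.3644] 123 0.04
vial scene [0.5411 0.3613] 48 0.042
vial side [0.4554 0.2373] 106 0.04
vial scene [0.4539 0.2351] 55 0.04
vial side [0.4454 0.3618] 134 0.041
vial scene [0.4449 0.3587] 51 0.043
tray rim side [513.1  31.8] [ 68.2 140.1] 67.48200225830078 0.03646832248871751
long [-0.05438413 -0.21080605] [[0.4959, -0.255, 0.0098], [0.6081, -0.2273, 0.0147]]
station side [-0.0624  0.628  -0.2359] 0.00011152038247093085 226
tray rim scene [500.5  32.7] [ 67.1 161. ] 68.17671966552734 0.036431323360669954
long [-0.0486913  -0.21851333] [[0.494, -0.2572, 0.0096], [0.6084, -0.2332, 0.0149]]
station scene [-0.0631  0.6268 -0.2399] 0.0001619250492116744 540
```

>>> {"api": "jog_arm", "payload": {
  "moves": [
    {"translation":[0.08,-0.12,0.18],"twist":[0.11,0,0]},
    {"translation":[0.16,-0.24,0.36],"twist":[0.22,0,0]},
    {"translation":[0.24,-0.36,0.54],"twist":[0.33,0,0]},
    {"translation":[0.32,-0.48,0.72],"twist":[0.44,0,0]},
    {"translation":[0.4,-0.6,0.9],"twist":[0.55,0,0]}
  ],
  "jaw": 0.0,
  "squeeze": 15
}}

```text
time: 1.52
tcp_pos: [0.3857, 0.2869, 0.1143]
ee_rot: [0.431, 0.561, -0.431, 0.561]
contact_force: [1.1, -0.3, 1.0]
finger_gap: 0.0463
```

```bash
cat > g.py <<'E'
from h import *
import sys
# usage: g.py x y z yaw_deg(of tool y)
def go(x,y,z,yaw):
    o=get_obs(); R=Ro.from_quat(o['ee_rot']).as_matrix()
    yt=np.radians(yaw); ty=np.array([np.cos(yt),np.sin(yt),0]); tx=np.array([0,0,-1.]); T=np.stack([tx,ty,np.cross(tx,ty)],1)
    rv=Ro.from_matrix(R.T@T).as_rotvec()/(np.pi/2)
    print('t',round(o['time'],2),'tcp',o['tcp_pos'].round(4),'yaw',round(np.degrees(np.arctan2(R[1,1],R[0,1])),1),'F',o['contact_force'].round(1),'gap',round(o['finger_gap'],4),'q6',o['joint_positions'].round(2))
    print('trans',(R.T@(np.array([x,y,z])-o['tcp_pos'])/.25).round(3),'twist',rv.round(3))
if __name__=='__main__': go(*map(float,sys.argv[1:5]))
E
python3 g.py .4547 .2362 .08 -20.5
```

```text
t 1.52 tcp [0.3857 0.2869 0.1143] yaw 14.9 F [ 1.1 -0.3  1. ] gap 0.0463 q6 [0.39 0.02 1.96 0.   1.17 0.13]
trans [0.137 0.214 0.267] twist [ 0.394 -0.    -0.001]
```

>>> {"api": "jog_arm", "payload": {
  "moves": [
    {"translation":[0.05,0.07,0.09],"twist":[0.11,0,0]},
    {"translation":[0.1,0.14,0.18],"twist":[0.22,0,0]},
    {"translation":[0.137,0.214,0.267],"twist":[0.33,0,0]},
    {"translation":[0.137,0.214,0.267],"twist":[0.394,0,0]},
    {"translation":[0.137,0.214,0.267],"twist":[0.394,0,0]}
  ]
}}

```text
time: 2.15
tcp_pos: [0.4542, 0.2378, 0.0803]
ee_rot: [-0.58, -0.405, 0.58, -0.405]
contact_force: [-0.4, -0.6, 0.1]
finger_gap: 0.0463
```

Run:
```python
from h import *
from g import go
c=camera_info('wrist'); p,d=camera('wrist'); save('w1.png',p); print({k:np.round(c[k],3) for k in c})
def pix2(u,v,z):
    x=np.array([u-c['cx'],v-c['cy']]); r=np.hypot(*x); th=r/c['fx']; ray=np.r_[np.sin(th)*x/r,np.cos(th)]
    w=c['R'].T@ray; o=-c['R'].T@c['t']; return (o+w*(z-o[2])/w[2]).round(4)
for t in('vial_a','vial_tray'):
    for s in pinpoint(t,'wrist'): print(t,s['score'],s['at'],pix2(*s['at'],0))
    for s in boxes_of(t,'wrist'): print(t,s['score'],np.round(s['extent']))
go(.4547,.2362,.012,-20.5)
```

```text
{'fx': np.float64(325.192), 'fy': np.float64(325.192), 'cx': np.float64(280.395), 'cy': np.float64(209.371), 'R': array([[ 0.939, -0.344, -0.001],
       [-0.331, -0.903,  0.276],
       [-0.095, -0.259, -0.961]]), 't': array([-0.344,  0.371,  0.368])}
vial_a 0.97 [214.5, 79.8] [0.4444 0.3583 0.    ]
vial_a 0.88 [406.5, 171.1] [0.5646 0.2389 0.    ]
vial_a 0.82 [336.6, 34.2] [0.545  0.3603 0.    ]
vial_a 0.65 [281.1, 219.6] [0.4539 0.2355 0.    ]
vial_a 0.97 [337.  26.  28.  31.]
vial_a 0.89 [207.  76.  32.  25.]
vial_a 0.85 [416. 177.  37.  26.]
vial_a 0.62 [283. 228.  25.  33.]
vial_tray 0.92 [332. 370.  40.  31.]
t 2.4 tcp [0.4539 0.2383 0.0805] yaw -20.1 F [ 0.1  0.3 -0.5] gap 0.0462 q6 [ 0.25  0.15  1.89 -0.    1.1   0.6 ]
trans [0.274 0.006 0.007] twist [ 0.004 -0.    -0.   ]
```

View pics/w1.png

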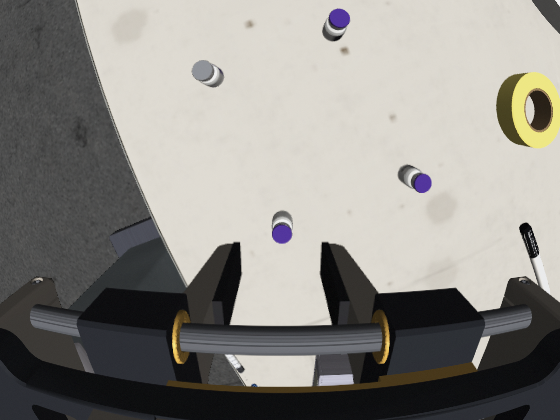

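>>> {"api": "jog_arm", "payload": {
  "moves": [
    {"translation":[0.14,0.003,0.009]},
    {"translation":[0.275,0.003,0.009]},
    {"translation":[0.275,0.003,0.009]}
  ]
}}

```text
invalid input at $.moves[0]: expected keys translation, twist
```

>>> {"api": "jog_arm", "payload": {
  "moves": [
    {"translation":[0,0,0]},
    {"translation":[0,0,0]},
    {"translation":[0,0,0]},
    {"translation":[0,0,0]}
  ],
  "jaw": -0.9
}}

```text
invalid input at $.moves[0]: expected keys translation, twist
```

>>> {"api": "jog_arm", "payload": {
  "moves": [
    {"translation":[-0.18,0,0]},
    {"translation":[-0.36,0,0]},
    {"translation":[-0.36,0,0]}
  ]
}}

```text
invalid input at $.moves[0]: expected keys translation, twist
```

Run:
```python
from h import *
from g import go
# tray refined: fit rim rectangle to points from both cams
a=np.load('scene.npz'); P=cloud('scene',a['d'])[2]; b=np.load('side.npz'); P=np.r_[P,cloud('side',b['d'])[2]]
k=(np.hypot(*(P[:,:2]-(.5,.033)).T)<.11)&(P[:,2]>.028)&(P[:,2]<.038); Q=P[k,:2]
from scipy.optimize import least_squares
def res(q):
    d=Q-q[:2]; X=abs(d[:,0]*np.cos(q[2])+d[:,1]*np.sin(q[2])); Y=abs(-d[:,0]*np.sin(q[2])+d[:,1]*np.cos(q[2]))
    return np.maximum(X/1-.0785,Y-.0305)  # signed distance to mid-wall rectangle
f=least_squares(res,[.5005,.0325,-.36],loss='soft_l1',f_scale=.001); print(f.x.round(4),np.degrees(f.x[2]).round(2),np.median(abs(f.fun)),len(Q))
x,y,t=f.x; 
for s in(-.042,0,.042): print(s,(x+s*np.cos(t)).round(4),(y+s*np.sin(t)).round(4))
go(x-.042*np.cos(t),y-.042*np.sin(t),.10,np.degrees(t))
```

```text
[ 0.5     0.0333 -0.3676] -21.06 0.0012573948308323077 417
-0.042 0.4608 0.0484
0 0.5 0.0333
0.042 0.5392 0.0182
t 2.4 tcp [0.4539 0.2383 0.0805] yaw -20.1 F [ 0.1  0.3 -0.5] gap 0.0462 q6 [ 0.25  0.15  1.89 -0.    1.1   0.6 ]
trans [-0.078  0.287  0.704] twist [ 0.01 -0.   -0.  ]
```

>>> {"api": "jog_arm", "payload": {
  "moves": [
    {"translation":[0.14,0.003,0.009],"twist":[0.01,0,0]},
    {"translation":[0.275,0.003,0.009],"twist":[0.01,0,0]},
    {"translation":[0.275,0.003,0.009],"twist":[0.01,0,0]}
  ]
}}

```text
time: 2.78
tcp_pos: [0.4512, 0.2352, 0.0094]
ee_rot: [-0.581, -0.401, 0.585, -0.399]
contact_force: [0.2, -0.6, 1.0]
finger_gap: 0.0461
```

>>> {"api": "jog_arm", "payload": {
  "moves": [
    {"translation":[0,0,0],"twist":[0,0,0]},
    {"translation":[0,0,0],"twist":[0,0,0]},
    {"translation":[0,0,0],"twist":[0,0,0]},
    {"translation":[0,0,0],"twist":[0,0,0]}
  ],
  "jaw": -0.9
}}

```text
time: 3.28
tcp_pos: [0.4547, 0.2359, 0.0125]
ee_rot: [0.584, 0.4, -0.583, 0.4]
contact_force: [0.0, 0.0, 3.1]
finger_gap: 0.0146
```

>>> {"api": "jog_arm", "payload": {
  "moves": [
    {"translation":[-0.18,0,0],"twist":[0,0,0]},
    {"translation":[-0.36,0,0],"twist":[0,0,0]},
    {"translation":[-0.36,0,0],"twist":[0,0,0]}
  ]
}}

```text
time: 3.65
tcp_pos: [0.4571, 0.2365, 0.1057]
ee_rot: [0.586, 0.399, -0.58, 0.401]
contact_force: [-0.3, 0.5, -1.5]
finger_gap: 0.0145
```

```bash
python3 g.py .4608 .0484 .10 -21
```

```text
t 3.65 tcp [0.4571 0.2365 0.1057] yaw -21.1 F [-0.3  0.5 -1.5] gap 0.0145 q6 [ 0.24  0.11  1.88 -0.    1.15  0.61]
trans [0.021 0.285 0.697] twist [-0.001 -0.003 -0.004]
```

>>> {"api": "jog_arm", "payload": {
  "moves": [
    {"translation":[0,0.1,0.23],"twist":[0,0,0]},
    {"translation":[0,0.2,0.46],"twist":[0,0,0]},
    {"translation":[0,0.291,0.691],"twist":[0,0,0]},
    {"translation":[0,0.291,0.691],"twist":[0,0,0]}
  ]
}}

```text
time: 4.15
tcp_pos: [0.459, 0.0448, 0.1006]
ee_rot: [-0.584, -0.398, 0.585, -0.398]
contact_force: [0.4, 0.8, -0.5]
finger_gap: 0.0144
```

>>> {"api": "jog_arm", "payload": {
  "moves": [
    {"translation":[0.06,0,0],"twist":[0,0,0]},
    {"translation":[0.12,0,0],"twist":[0,0,0]},
    {"translation":[0.12,0,0],"twist":[0,0,0]},
    {"translation":[0.12,0,0],"twist":[0,0,0]}
  ]
}}

```text
time: 4.65
tcp_pos: [0.4594, 0.0491, 0.0713]
ee_rot: [-0.583, -0.401, 0.583, -0.4]
contact_force: [0.0, -0.1, 0.0]
finger_gap: 0.0144
```

Run:
```python
from h import *
from g import go
p,d=camera('wrist'); save('w2.png',p)
go(.4608,.0484,.018,-21)
```

```text
t 4.7 tcp [0.4598 0.0489 0.0717] yaw -21.0 F [ 0.1  0.3 -0.6] gap 0.0146 q6 [-0.16  0.03  2.03  0.    1.07  0.21]
trans [0.215 0.004 0.   ] twist [-0.001 -0.    -0.   ]
```

View pics/w2.png

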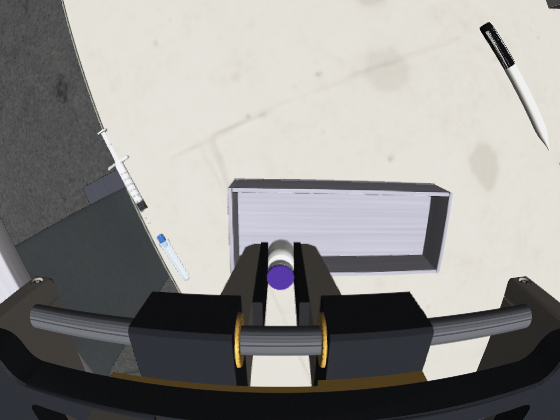

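```bash
cat >> h.py <<'E'
def pix2(c,u,v,z):
    x=np.array([u-c['cx'],v-c['cy']]); r=np.hypot(*x); th=r/c['fx']; ray=np.r_[np.sin(th)*x/r,np.cos(th)]
    w=c['R'].T@ray; o=-c['R'].T@c['t']; return (o+w*(z-o[2])/w[2]).round(4)
E
python3 - <<'E'
from h import *
c=camera_info('wrist')
a=[pix2(c,*q,.034)[:2] for q in((230,187),(450,193),(439,271))]; print(a)
print(np.degrees(np.arctan2(*(a[1]-a[0])[::-1])),np.linalg.norm(a[1]-a[0]),np.linalg.norm(a[1]-a[2]),(a[0]+a[2])/2)
E
```

```text
[array([0.4409, 0.0925]), array([0.5854, 0.0338]), array([ 0.5642, -0.025 ])]
-22.108384770038423 0.15596775307735894 0.06250503979680358 [0.50255 0.03375]
```

>>> {"api": "jog_arm", "payload": {
  "moves": [
    {"translation":[0.1,0.006,0],"twist":[0,0,0]},
    {"translation":[0.215,0.006,0],"twist":[0,0,0]},
    {"translation":[0.215,0.006,0],"twist":[0,0,0]}
  ]
}}

```text
time: 5.08
tcp_pos: [0.46, 0.048, 0.017]
ee_rot: [-0.582, -0.401, 0.584, -0.399]
contact_force: [0.1, -0.2, -0.1]
finger_gap: 0.0144
```

>>> {"api": "jog_arm", "payload": {
  "moves": [
    {"translation":[0,0,0],"twist":[0,0,0]},
    {"translation":[0,0,0],"twist":[0,0,0]}
  ],
  "jaw": -0.45
}}

```text
time: 5.32
tcp_pos: [0.4619, 0.0477, 0.0191]
ee_rot: [0.584, 0.399, -0.583, 0.4]
contact_force: [-0.4, 0.1, 0.0]
finger_gap: 0.0255
```

>>> {"api": "jog_arm", "payload": {
  "moves": [
    {"translation":[-0.15,0,0],"twist":[0,0,0]},
    {"translation":[-0.32,0,0],"twist":[0,0,0]},
    {"translation":[-0.32,0,0],"twist":[0,0,0]}
  ]
}}

```text
time: 5.7
tcp_pos: [0.4644, 0.0473, 0.1023]
ee_rot: [0.585, 0.398, -0.581, 0.402]
contact_force: [-0.3, -0.6, -0.8]
finger_gap: 0.025
```

```bash
python3 g.py .5635 .2375 .098 -21
```

```text
t 5.7 tcp [0.4644 0.0473 0.1023] yaw -21.1 F [-0.3 -0.6 -0.8] gap 0.025 q6 [-0.16 -0.01  2.01  0.    1.13  0.21]
trans [ 0.02   0.096 -0.853] twist [-0.001 -0.001 -0.006]
```

>>> {"api": "jog_arm", "payload": {
  "moves": [
    {"translation":[0,0.03,-0.22],"twist":[0,0,0]},
    {"translation":[0,0.06,-0.44],"twist":[0,0,0]},
    {"translation":[0,0.09,-0.66],"twist":[0,0,0]},
    {"translation":[0,0.112,-0.855],"twist":[0,0,0]},
    {"translation":[0,0.112,-0.855],"twist":[0,0,0]}
  ],
  "jaw": 0
}}

```text
time: 6.32
tcp_pos: [0.5642, 0.2396, 0.0968]
ee_rot: [-0.582, -0.401, 0.583, -0.401]
contact_force: [0.5, 0.4, 0.1]
finger_gap: 0.0461
```

>>> {"api": "jog_arm", "payload": {
  "moves": [
    {"translation":[0.1,0,0],"twist":[0,0,0]},
    {"translation":[0.1,0,0],"twist":[0,0,0]},
    {"translation":[0.1,0,0],"twist":[0,0,0]}
  ]
}}

```text
time: 6.7
tcp_pos: [0.564, 0.2365, 0.0732]
ee_rot: [-0.583, -0.4, 0.583, -0.4]
contact_force: [0.2, 0.0, -0.1]
finger_gap: 0.046
```

Run:
```python
from h import *
from g import go
c=camera_info('wrist'); camera('wrist')
for s in pinpoint('vial_a','wrist'): print(s['score'],s['at'],pix2(c,*s['at'],0))
go(.5635,.2375,.012,-21)
```

```text
0.97 [192.6, 85.5] [0.5402 0.3587 0.    ]
0.85 [275.9, 220.8] [0.5603 0.2368 0.    ]
0.76 [96.6, 139.9] [0.4458 0.3556 0.    ]
t 6.8 tcp [0.5647 0.2368 0.074 ] yaw -21.1 F [ 0.6 -0.3  0.1] gap 0.0461 q6 [ 0.2   0.39  1.61 -0.    1.14  0.57]
trans [ 0.248 -0.006 -0.001] twist [-0.002 -0.001 -0.001]
```

>>> {"api": "jog_arm", "payload": {
  "moves": [
    {"translation":[0.12,-0.008,0],"twist":[0,0,0]},
    {"translation":[0.248,-0.008,0],"twist":[0,0,0]},
    {"translation":[0.248,-0.008,0],"twist":[0,0,0]}
  ]
}}

```text
time: 7.18
tcp_pos: [0.5602, 0.2372, 0.009]
ee_rot: [-0.582, -0.4, 0.585, -0.399]
contact_force: [0.4, 0.6, 0.1]
finger_gap: 0.046
```

>>> {"api": "jog_arm", "payload": {
  "moves": [
    {"translation":[0,0,0],"twist":[0,0,0]},
    {"translation":[0,0,0],"twist":[0,0,0]},
    {"translation":[0,0,0],"twist":[0,0,0]},
    {"translation":[0,0,0],"twist":[0,0,0]}
  ],
  "jaw": -0.9
}}

```text
time: 7.68
tcp_pos: [0.5631, 0.2379, 0.0119]
ee_rot: [0.584, 0.4, -0.583, 0.4]
contact_force: [0.2, -1.3, 3.8]
finger_gap: 0.0146
```

>>> {"api": "jog_arm", "payload": {
  "moves": [
    {"translation":[-0.18,0,0],"twist":[0,0,0]},
    {"translation":[-0.36,0,0],"twist":[0,0,0]},
    {"translation":[-0.36,0,0],"twist":[0,0,0]}
  ]
}}

```text
time: 8.05
tcp_pos: [0.5655, 0.2385, 0.1056]
ee_rot: [0.586, 0.399, -0.58, 0.401]
contact_force: [-0.1, 0.0, -0.9]
finger_gap: 0.0146
```

>>> {"api": "jog_arm", "payload": {
  "moves": [
    {"translation":[0,0.06,0.22],"twist":[0,0,0]},
    {"translation":[0,0.12,0.44],"twist":[0,0,0]},
    {"translation":[0,0.18,0.66],"twist":[0,0,0]},
    {"translation":[0,0.233,0.849],"twist":[0,0,0]},
    {"translation":[0,0.233,0.849],"twist":[0,0,0]}
  ]
}}

```text
time: 8.68
tcp_pos: [0.539, 0.0162, 0.0996]
ee_rot: [-0.583, -0.399, 0.585, -0.398]
contact_force: [0.4, 0.6, -0.3]
finger_gap: 0.0148
```

>>> {"api": "jog_arm", "payload": {
  "moves": [
    {"translation":[0.1,0,0],"twist":[0,0,0]},
    {"translation":[0.1,0,0],"twist":[0,0,0]},
    {"translation":[0.1,0,0],"twist":[0,0,0]}
  ]
}}

```text
time: 9.05
tcp_pos: [0.54, 0.0196, 0.0759]
ee_rot: [-0.583, -0.4, 0.583, -0.4]
contact_force: [-0.0, -0.0, 0.1]
finger_gap: 0.0148
```

Run:
```python
from h import *
from g import go
p,d=camera('wrist'); save('w3.png',p)
for s in pinpoint('vial_a','wrist'): print(s['score'],s['at'])
go(.5411,.0183,.018,-21)
```

```text
0.94 [282.0, 251.7]
0.66 [178.2, 223.0]
t 9.15 tcp [0.5407 0.0193 0.0766] yaw -21.1 F [ 0.6  0.2 -1.1] gap 0.0146 q6 [-0.19  0.22  1.81  0.    1.1   0.18]
trans [0.234 0.003 0.003] twist [-0.001 -0.    -0.001]
```

View pics/w3.png

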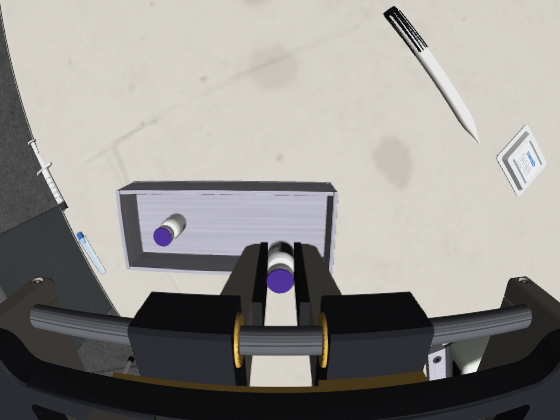

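>>> {"api": "jog_arm", "payload": {
  "moves": [
    {"translation":[0.11,0.003,0.003],"twist":[0,0,0]},
    {"translation":[0.234,0.003,0.003],"twist":[0,0,0]},
    {"translation":[0.234,0.003,0.003],"twist":[0,0,0]}
  ]
}}

```text
time: 9.52
tcp_pos: [0.5395, 0.0182, 0.0164]
ee_rot: [-0.582, -0.401, 0.584, -0.399]
contact_force: [-1.2, 0.2, 0.9]
finger_gap: 0.0148
```

>>> {"api": "jog_arm", "payload": {
  "moves": [
    {"translation":[0,0,0],"twist":[0,0,0]},
    {"translation":[0,0,0],"twist":[0,0,0]}
  ],
  "jaw": -0.45
}}

```text
time: 9.78
tcp_pos: [0.5416, 0.0177, 0.0189]
ee_rot: [0.584, 0.399, -0.583, 0.401]
contact_force: [0.5, 0.0, 0.2]
finger_gap: 0.0247
```

>>> {"api": "jog_arm", "payload": {
  "moves": [
    {"translation":[-0.15,0,0],"twist":[0,0,0]},
    {"translation":[-0.32,0,0],"twist":[0,0,0]},
    {"translation":[-0.32,0,0],"twist":[0,0,0]}
  ]
}}

```text
time: 10.15
tcp_pos: [0.5441, 0.0173, 0.1023]
ee_rot: [0.585, 0.398, -0.581, 0.402]
contact_force: [0.4, 0.0, -0.4]
finger_gap: 0.0253
```

>>> {"api": "jog_arm", "payload": {
  "moves": [
    {"translation":[0,-0.08,-0.21],"twist":[0,0,0]},
    {"translation":[0,-0.16,-0.42],"twist":[0,0,0]},
    {"translation":[0,-0.245,-0.639],"twist":[0,0,0]}
  ],
  "jaw": 0
}}

```text
time: 10.52
tcp_pos: [0.5405, 0.1903, 0.0969]
ee_rot: [-0.583, -0.4, 0.583, -0.4]
contact_force: [0.3, -0.3, 1.0]
finger_gap: 0.046
```

>>> {"api": "jog_arm", "payload": {
  "moves": [
    {"translation":[0,-0.08,-0.21],"twist":[0,0,0]},
    {"translation":[0,-0.16,-0.42],"twist":[0,0,0]},
    {"translation":[0.05,-0.245,-0.639],"twist":[0,0,0]},
    {"translation":[0.1,-0.245,-0.639],"twist":[0,0,0]},
    {"translation":[0.1,-0.245,-0.639],"twist":[0,0,0]}
  ]
}}

```text
time: 11.15
tcp_pos: [0.5398, 0.3591, 0.0702]
ee_rot: [-0.582, -0.4, 0.585, -0.4]
contact_force: [-0.3, -0.6, 0.8]
finger_gap: 0.046
```

Run:
```python
from h import *
from g import go
c=camera_info('wrist'); camera('wrist')
for s in pinpoint('vial_a','wrist'): print(s['score'],s['at'],pix2(c,*s['at'],0))
go(.541,.3605,.012,-21)
```

```text
0.98 [285.1, 218.2] [0.5437 0.3597 0.    ]
0.97 [177.8, 259.7] [0.4461 0.3574 0.    ]
t 11.25 tcp [0.5414 0.3587 0.0721] yaw -21.2 F [-0.1 -0.5 -0.5] gap 0.0459 q6 [ 0.4   0.48  1.49 -0.    1.17  0.77]
trans [ 0.24  -0.004 -0.006] twist [-0.002  0.001  0.   ]
```

>>> {"api": "jog_arm", "payload": {
  "moves": [
    {"translation":[0.12,0.002,-0.006],"twist":[0,0,0]},
    {"translation":[0.24,0.002,-0.006],"twist":[0,0,0]},
    {"translation":[0.24,0.002,-0.006],"twist":[0,0,0]}
  ]
}}

```text
time: 11.62
tcp_pos: [0.5408, 0.3591, 0.0104]
ee_rot: [-0.582, -0.4, 0.585, -0.399]
contact_force: [-1.2, 0.5, -0.5]
finger_gap: 0.046
```

>>> {"api": "jog_arm", "payload": {
  "moves": [
    {"translation":[0,0,0],"twist":[0,0,0]},
    {"translation":[0,0,0],"twist":[0,0,0]},
    {"translation":[0,0,0],"twist":[0,0,0]},
    {"translation":[0,0,0],"twist":[0,0,0]}
  ],
  "jaw": -0.9
}}

```text
time: 12.12
tcp_pos: [0.543, 0.3615, 0.0133]
ee_rot: [0.584, 0.4, -0.583, 0.4]
contact_force: [-0.5, -0.8, 2.3]
finger_gap: 0.0141
```

>>> {"api": "jog_arm", "payload": {
  "moves": [
    {"translation":[-0.2,0,0],"twist":[0,0,0]},
    {"translation":[-0.4,0,0],"twist":[0,0,0]},
    {"translation":[-0.4,0,0],"twist":[0,0,0]}
  ]
}}

```text
time: 12.5
tcp_pos: [0.5457, 0.3628, 0.1182]
ee_rot: [0.587, 0.399, -0.579, 0.401]
contact_force: [-0.1, -0.5, -1.4]
finger_gap: 0.0145
```

>>> {"api": "jog_arm", "payload": {
  "moves": [
    {"translation":[0,0.05,0.21],"twist":[0,0,0]},
    {"translation":[0,0.1,0.42],"twist":[0,0,0]},
    {"translation":[0,0.16,0.639],"twist":[0,0,0]}
  ]
}}

```text
time: 12.88
tcp_pos: [0.5207, 0.1963, 0.1109]
ee_rot: [-0.582, -0.4, 0.584, -0.4]
contact_force: [-0.1, -0.1, 0.0]
finger_gap: 0.0142
```

>>> {"api": "jog_arm", "payload": {
  "moves": [
    {"translation":[0,0.05,0.21],"twist":[0,0,0]},
    {"translation":[0,0.1,0.42],"twist":[0,0,0]},
    {"translation":[0,0.16,0.639],"twist":[0,0,0]},
    {"translation":[0,0.16,0.639],"twist":[0,0,0]},
    {"translation":[0,0.16,0.639],"twist":[0,0,0]}
  ]
}}

```text
time: 13.5
tcp_pos: [0.5013, 0.0349, 0.1115]
ee_rot: [-0.583, -0.4, 0.583, -0.399]
contact_force: [1.0, 0.3, -1.1]
finger_gap: 0.014
```

```bash
python3 g.py .502 .0337 .018 -21
```

```text
t 13.5 tcp [0.5013 0.0349 0.1115] yaw -21.1 F [ 1.   0.3 -1.1] gap 0.014 q6 [-0.17  0.08  1.9   0.    1.17  0.2 ]
trans [0.374 0.005 0.004] twist [-0.002 -0.     0.001]
```

>>> {"api": "jog_arm", "payload": {
  "moves": [
    {"translation":[0.18,0.005,0.004],"twist":[0,0,0]},
    {"translation":[0.3,0.005,0.004],"twist":[0,0,0]},
    {"translation":[0.374,0.005,0.004],"twist":[0,0,0]},
    {"translation":[0.374,0.005,0.004],"twist":[0,0,0]}
  ]
}}

```text
time: 14.0
tcp_pos: [0.5015, 0.0347, 0.0175]
ee_rot: [-0.582, -0.401, 0.583, -0.4]
contact_force: [-0.3, -0.5, -0.1]
finger_gap: 0.0142
```

>>> {"api": "jog_arm", "payload": {
  "moves": [
    {"translation":[0,0,0],"twist":[0,0,0]},
    {"translation":[0,0,0],"twist":[0,0,0]}
  ],
  "jaw": -0.55
}}

```text
time: 14.25
tcp_pos: [0.5034, 0.0333, 0.0197]
ee_rot: [0.583, 0.4, -0.583, 0.4]
contact_force: [0.0, -1.5, 0.0]
finger_gap: 0.0207
```

>>> {"api": "jog_arm", "payload": {
  "moves": [
    {"translation":[-0.15,0,0],"twist":[0,0,0]},
    {"translation":[-0.32,0,0],"twist":[0,0,0]},
    {"translation":[-0.4,0,0],"twist":[0,0,0]},
    {"translation":[-0.4,0,0],"twist":[0,0,0]}
  ]
}}

```text
time: 14.75
tcp_pos: [0.5044, 0.0327, 0.1212]
ee_rot: [0.584, 0.399, -0.582, 0.401]
contact_force: [-0.0, -0.1, -0.2]
finger_gap: 0.0203
```

>>> {"api": "jog_arm", "payload": {
  "moves": [
    {"translation":[0,0,0],"twist":[-0.11,0,0]},
    {"translation":[0,0,0],"twist":[-0.22,0,0]},
    {"translation":[0,0,0],"twist":[-0.33,0,0]},
    {"translation":[0,0,0],"twist":[-0.44,0,0]},
    {"translation":[0,0,0],"twist":[-0.55,0,0]}
  ],
  "jaw": 1
}}

```text
time: 15.38
tcp_pos: [0.5017, 0.0332, 0.1174]
ee_rot: [0.36, 0.609, -0.361, 0.608]
contact_force: [1.2, -0.6, -0.4]
finger_gap: 0.0687
```

>>> {"api": "jog_arm", "payload": {
  "moves": [
    {"translation":[0,0,0],"twist":[-0.11,0,0]},
    {"translation":[0,0,0],"twist":[-0.22,0,0]},
    {"translation":[0,0,0],"twist":[-0.33,0,0]},
    {"translation":[0,0,0],"twist":[-0.44,0,0]},
    {"translation":[0,0,0],"twist":[-0.44,0,0]}
  ]
}}

```text
time: 16.0
tcp_pos: [0.5019, 0.0331, 0.1176]
ee_rot: [0.136, 0.695, -0.136, 0.693]
contact_force: [0.4, -0.0, 0.0]
finger_gap: 0.0919
```

```bash
python3 - <<'E'
from h import *
from g import go
c=camera_info('wrist'); p,d=camera('wrist'); save('w4.png',p); p,d=camera('scene'); save('s2.png',cv2.resize(p[180:280,220:420],None,fx=3,fy=3))
np.savez('scene2.npz',p=p,d=d)
go(.502,.0337,.015,68)
E
python3 - <<'E'
import cv2,numpy as np
a=cv2.imread('pics/w4.png'); b=cv2.imread('pics/s2.png')
b=cv2.resize(b,(360,180)); 
o=np.zeros((600,560,3),np.uint8); o[:420]=a; o[420:600,:360]=b; cv2.imwrite('pics/c1.png',o)
E
```

```text
t 16.1 tcp [0.5021 0.0331 0.1181] yaw 67.8 F [0.2 0.3 0.5] gap 0.0917 q6 [-0.17  0.07  1.89  0.    1.18 -1.36]
trans [ 0.412  0.002 -0.001] twist [-0.002 -0.001  0.   ]
```

View pics/c1.png

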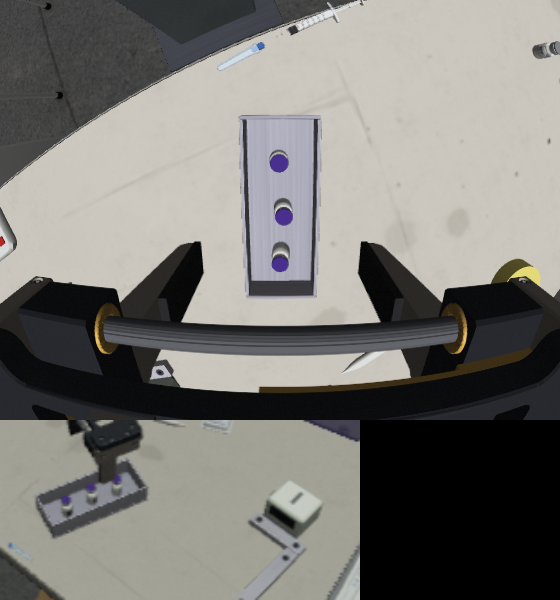

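>>> {"api": "jog_arm", "payload": {
  "moves": [
    {"translation":[0.15,0.001,0],"twist":[0,0,0]},
    {"translation":[0.3,0.001,0],"twist":[0,0,0]},
    {"translation":[0.408,0.001,0],"twist":[0,0,0]},
    {"translation":[0.408,0.001,0],"twist":[0,0,0]}
  ],
  "squeeze": 40
}}

```text
time: 16.6
tcp_pos: [0.5004, 0.0336, 0.0146]
ee_rot: [0.136, 0.696, -0.136, 0.692]
contact_force: [-0.4, -0.2, -0.2]
finger_gap: 0.092
```

>>> {"api": "jog_arm", "payload": {
  "moves": [
    {"translation":[0,0,0],"twist":[0,0,0]},
    {"translation":[0,0,0],"twist":[0,0,0]},
    {"translation":[0,0,0],"twist":[0,0,0]},
    {"translation":[0,0,0],"twist":[0,0,0]}
  ],
  "jaw": 0.1
}}

```text
time: 17.1
tcp_pos: [0.5036, 0.0329, 0.0179]
ee_rot: [0.135, 0.693, -0.135, 0.695]
contact_force: [-1.8, -0.4, 6.1]
finger_gap: 0.0637
```

```bash
python3 g.py .5 .033 .05 68
```

```text
t 17.1 tcp [0.5036 0.0329 0.0179] yaw 68.0 F [-1.8 -0.4  6.1] gap 0.0637 q6 [-0.17  0.23  1.94 -0.    0.97 -1.36]
trans [-0.128 -0.005 -0.013] twist [-0.     0.001 -0.   ]
```

>>> {"api": "jog_arm", "payload": {
  "moves": [
    {"translation":[-0.08,0,0],"twist":[0,0,0]},
    {"translation":[-0.16,0,0],"twist":[0,0,0]},
    {"translation":[-0.16,0,0],"twist":[0,0,0]}
  ]
}}

```text
time: 17.48
tcp_pos: [0.5035, 0.0331, 0.0576]
ee_rot: [0.135, 0.693, -0.135, 0.695]
contact_force: [0.2, 0.2, -4.9]
finger_gap: 0.0634
```

>>> {"api": "jog_arm", "payload": {
  "moves": [
    {"translation":[0,-0.06,0.03],"twist":[-0.02,0,0]},
    {"translation":[0,-0.14,0.075],"twist":[-0.05,0,0]},
    {"translation":[0,-0.23,0.125],"twist":[-0.08,0,0]},
    {"translation":[0,-0.31,0.17],"twist":[-0.1,0,0]},
    {"translation":[0,-0.36,0.193],"twist":[-0.11,0,0]}
  ]
}}

```text
time: 18.1
tcp_pos: [0.5127, -0.0689, 0.0552]
ee_rot: [0.075, 0.704, -0.075, 0.702]
contact_force: [0.6, 0.1, -5.0]
finger_gap: 0.0635
```

>>> {"api": "jog_arm", "payload": {
  "moves": [
    {"translation":[0,-0.1,0.03],"twist":[-0.03,0,0]},
    {"translation":[0,-0.2,0.06],"twist":[-0.06,0,0]},
    {"translation":[0,-0.3,0.09],"twist":[-0.09,0,0]},
    {"translation":[0,-0.36,0.12],"twist":[-0.1,0,0]},
    {"translation":[0,-0.36,0.12],"twist":[-0.1,0,0]}
  ]
}}

```text
time: 18.73
tcp_pos: [0.5234, -0.163, 0.0554]
ee_rot: [0.02, 0.707, -0.02, 0.706]
contact_force: [-0.7, -0.2, -4.2]
finger_gap: 0.0635
```

Run:
```python
from h import *
from g import go
p,d=camera('wrist'); save('w5.png',p); np.savez('w5.npz',d=d)
c=camera_info('wrist'); np.save('w5c.npy',c,allow_pickle=True)
p,d=camera('scene'); np.savez('scene3.npz',p=p,d=d); 
o=np.zeros((600,560,3),np.uint8); o[:420]=cv2.imread('pics/w5.png'); o[420:600,:360]=cv2.resize(p[180:290,280:500],(360,180))[:,:,::-1]; cv2.imwrite('pics/c2.png',o)
go(.549,-.2015,.017,86.7)
```

```text
t 18.82 tcp [ 0.5232 -0.1616  0.0556] yaw 86.9 F [-0.1  0.4 -4.1] gap 0.0635 q6 [-0.52  0.27  1.8   0.    1.07 -2.04]
trans [ 0.154 -0.154  0.112] twist [ 0.002 -0.001 -0.001]
```

View pics/c2.png

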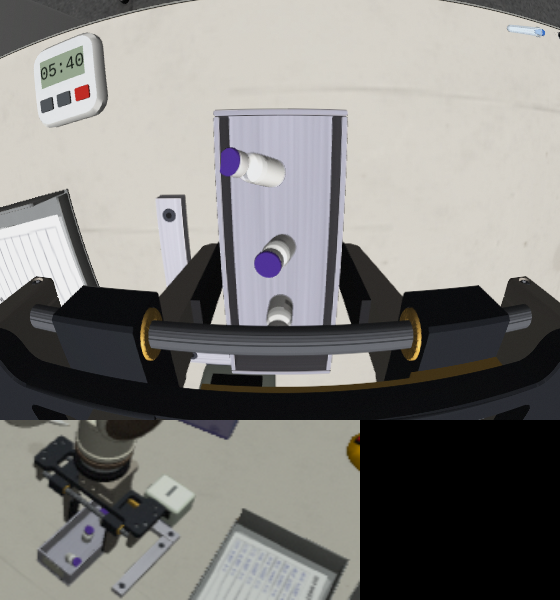

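Run:
```python
from h import *
c=camera_info('wrist'); d=np.load('w5.npz')['d']; print('depth?',(d>0).mean())
p=cv2.imread('pics/w5.png')[:,:,1].astype(int)
for r in (205,215,225,235,245): print(r,p[r,150:210].tolist())
b=cv2.resize(p[185:285,140:215].astype(np.uint8),None,fx=5,fy=5);
```

```text
depth? 0.9959906462585034
205 [208, 209, 208, 208, 209, 211, 209, 207, 205, 205, 210, 211, 210, 209, 209, 210, 208, 211, 212, 212, 212, 211, 211, 210, 215, 215, 211, 207, 204, 205, 207, 127, 65, 64, 65, 88, 170, 210, 209, 210, 210, 210, 210, 210, 210, 210, 210, 209, 209, 210, 210, 209, 209, 209, 210, 211, 209, 210, 209, 210]
215 [210, 211, 210, 210, 210, 211, 210, 209, 208, 205, 205, 210, 158, 77, 72, 74, 36, 36, 36, 37, 36, 50, 72, 73, 71, 118, 215, 209, 206, 203, 205, 206, 104, 63, 64, 64, 116, 192, 209, 209, 209, 208, 208, 209, 209, 210, 210, 211, 209, 209, 209, 210, 211, 209, 210, 209, 209, 210, 210, 210]
225 [212, 210, 210, 211, 209, 211, 210, 210, 212, 208, 205, 204, 210, 213, 211, 210, 208, 211, 211, 211, 212, 212, 211, 210, 211, 211, 215, 214, 208, 205, 205, 206, 211, 87, 64, 63, 64, 129, 200, 210, 212, 211, 212, 211, 211, 211, 211, 211, 211, 211, 211, 210, 211, 210, 212, 211, 211, 209, 210, 210]
235 [210, 210, 210, 211, 211, 210, 209, 210, 210, 211, 209, 206, 204, 210, 211, 212, 209, 209, 210, 209, 211, 212, 212, 211, 209, 210, 210, 215, 214, 209, 205, 204, 207, 218, 84, 63, 65, 65, 135, 211, 211, 211, 209, 210, 210, 209, 209, 210, 210, 210, 210, 210, 211, 211, 210, 210, 211, 210, 210, 211]
245 [208, 208, 209, 209, 208, 207, 207, 206, 205, 206, 209, 209, 208, 205, 209, 212, 211, 210, 209, 211, 210, 210, 211, 212, 210, 209, 210, 211, 215, 214, 209, 205, 204, 207, 216, 107, 64, 63, 63, 116, 208, 210, 210, 211, 210, 211, 210, 211, 209, 210, 211, 210, 210, 192, 114, 68, 65, 55, 49, 43]
```

Run:
```python
from h import *
c=camera_info('wrist')
for (r,u) in ((205,181),(215,182),(225,183),(235,184),(245,185)): print(pix2(c,u,r,.012)[:2], pix2(c,u+4.5,r,0)[:2])
# tray edges in hand: far rim corners z = .04+.034
z=.0386+.034
print([pix2(c,*q,z)[:2] for q in((213,112),(347,112))],pix2(c,168,215,.012))
```

```text
[ 0.4998 -0.2298] [ 0.503  -0.2304]
[ 0.5071 -0.2301] [ 0.5107 -0.2306]
[ 0.5146 -0.2305] [ 0.5186 -0.2309]
[ 0.5222 -0.2308] [ 0.5267 -0.2313]
[ 0.53   -0.2313] [ 0.5349 -0.2318]
[array([ 0.4401, -0.1885]), array([ 0.4435, -0.1253])] [ 0.5066 -0.2408  0.012 ]
```

>>> {"api": "jog_arm", "payload": {
  "moves": [
    {"translation":[0.06,-0.04,0.02],"twist":[0,0,0]},
    {"translation":[0.12,-0.09,0.05],"twist":[0,0,0]},
    {"translation":[0.154,-0.12,0.07],"twist":[0,0,0]},
    {"translation":[0.158,-0.12,0.07],"twist":[0,0,0]},
    {"translation":[0.158,-0.12,0.07],"twist":[0,0,0]}
  ]
}}

```text
time: 19.45
tcp_pos: [0.5402, -0.1928, 0.0177]
ee_rot: [0.019, 0.707, -0.019, 0.707]
contact_force: [-0.0, 1.4, 0.8]
finger_gap: 0.0635
```

```bash
python3 g.py .5487 -.2 .017 87
```

```text
t 19.45 tcp [ 0.5402 -0.1928  0.0177] yaw 86.9 F [-0.   1.4  0.8] gap 0.0635 q6 [-0.55  0.39  1.74  0.    1.01 -2.07]
trans [ 0.003 -0.027  0.036] twist [-0.001  0.    -0.   ]
```

Near the desk, about 7–9 mm from each bar. Ease in while reading forces.

>>> {"api": "jog_arm", "payload": {
  "moves": [
    {"translation":[0.006,-0.012,0.012],"twist":[0,0,0]},
    {"translation":[0.006,-0.02,0.025],"twist":[0,0,0]},
    {"translation":[0.006,-0.028,0.036],"twist":[0,0,0]},
    {"translation":[0.006,-0.028,0.036],"twist":[0,0,0]}
  ]
}}

```text
time: 19.95
tcp_pos: [0.5492, -0.2005, 0.0176]
ee_rot: [0.019, 0.707, -0.019, 0.707]
contact_force: [-4.4, 3.4, 10.2]
finger_gap: 0.0634
```

>>> {"api": "jog_arm", "payload": {
  "moves": [
    {"translation":[0,-0.008,0.008],"twist":[0,0,0]},
    {"translation":[0,-0.008,0.008],"twist":[0,0,0]},
    {"translation":[0,-0.008,0.008],"twist":[0,0,0]}
  ]
}}

```text
time: 20.32
tcp_pos: [0.5498, -0.2012, 0.0175]
ee_rot: [0.02, 0.708, -0.018, 0.706]
contact_force: [-8.3, 7.5, 15.3]
finger_gap: 0.0637
```

>>> {"api": "jog_arm", "payload": {
  "moves": [
    {"translation":[-0.004,-0.016,0.016],"twist":[0,0,0]},
    {"translation":[-0.004,-0.016,0.016],"twist":[0,0,0]},
    {"translation":[-0.004,-0.016,0.016],"twist":[0,0,0]},
    {"translation":[-0.004,-0.016,0.016],"twist":[0,0,0]}
  ]
}}

```text
time: 20.82
tcp_pos: [0.55, -0.2014, 0.0174]
ee_rot: [0.022, 0.711, -0.015, 0.703]
contact_force: [-18.0, 18.4, 24.8]
finger_gap: 0.0636
```

```bash
python3 g.py .5487 -.2 .017 87
```

```text
t 20.82 tcp [ 0.55   -0.2014  0.0174] yaw 87.0 F [-18.   18.4  24.8] gap 0.0636 q6 [-0.56  0.42  1.69  0.    1.04 -2.08]
trans [ 0.002  0.005 -0.005] twist [ 0.    -0.008 -0.006]
```

>>> {"api": "jog_arm", "payload": {
  "moves": [
    {"translation":[-0.012,-0.002,0.004],"twist":[0,0,0]},
    {"translation":[-0.012,-0.002,0.004],"twist":[0,0,0]},
    {"translation":[-0.012,-0.002,0.004],"twist":[0,0,0]}
  ]
}}

```text
time: 21.2
tcp_pos: [0.5499, -0.2023, 0.0175]
ee_rot: [0.022, 0.712, -0.015, 0.702]
contact_force: [-13.2, 13.3, 7.1]
finger_gap: 0.0636
```

Run:
```python
from h import *
from g import go
R=Ro.from_quat(get_obs()['ee_rot']).as_matrix(); print('tool x',R[:,0].round(4),'torque',get_obs()['ft_torque'])
c=camera_info('wrist'); p,d=camera('wrist'); save('w6.png',p)
go(.5487,-.2,.017,87)
a,d=camera('side'); b,d2=camera('scene'); np.savez('fin.npz',ps=a,ds=d,pc=b,dc=d2)
o=np.zeros((600,800,3),np.uint8); o[:420,:560]=p; o[420:,:400]=cv2.resize(a[150:240,230:410],(400,180)); o[420:,400:]=cv2.resize(b[200:300,290:490],(400,180)); save('c3.png',o)
```

```text
tool x [-0.013   0.0101 -0.9999] torque [2.39492009 2.16418042 0.1978454 ]
t 21.25 tcp [ 0.5499 -0.2023  0.0175] yaw 87.0 F [-13.3  13.7   6.5] gap 0.0638 q6 [-0.56  0.43  1.69  0.    1.04 -2.08]
trans [ 0.002  0.009 -0.005] twist [-0.    -0.009 -0.006]
```

View pics/c3.png

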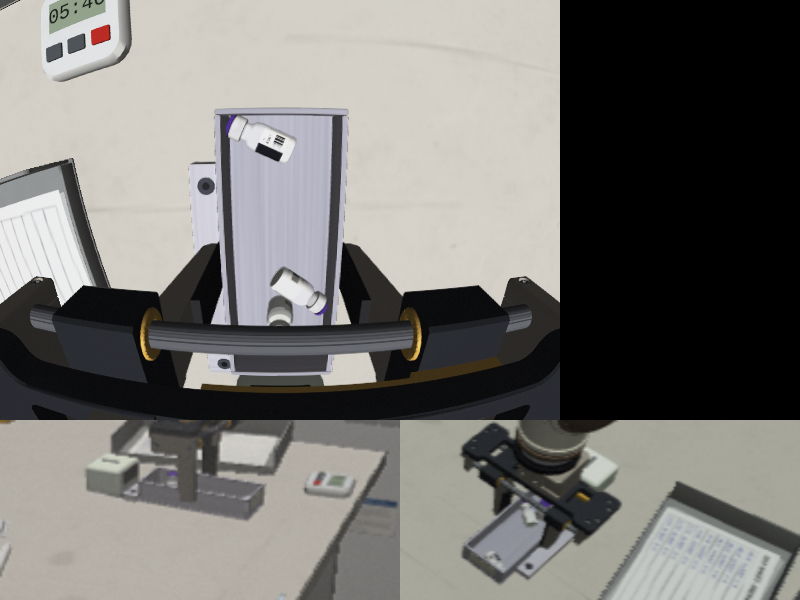

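>>> {"api": "jog_arm", "payload": {
  "moves": [
    {"translation":[0,-0.006,0.006],"twist":[0,-0.009,-0.006]},
    {"translation":[0,-0.006,0.006],"twist":[0,-0.009,-0.006]},
    {"translation":[0,-0.006,0.006],"twist":[0,-0.009,-0.006]},
    {"translation":[0,-0.006,0.006],"twist":[0,-0.009,-0.006]}
  ]
}}

```text
time: 21.85
tcp_pos: [0.55, -0.2023, 0.0175]
ee_rot: [0.02, 0.708, -0.018, 0.706]
contact_force: [-17.6, 17.0, 13.2]
finger_gap: 0.0637
```

```bash
cat > chk.py <<'E'
from h import *
from g import go
R=Ro.from_quat(get_obs()['ee_rot']).as_matrix(); print('tool x',R[:,0].round(4),'torque',get_obs()['ft_torque'].round(2))
go(.5487,-.2,.017,87)
for n in('side','scene'):
    p,d=camera(n); P=cloud(n,d)[2]; S=np.array([.627,-.236]); t=np.radians(-3)
    D=P[:,:2]-S; X=D[:,0]*np.cos(t)+D[:,1]*np.sin(t); Y=-D[:,0]*np.sin(t)+D[:,1]*np.cos(t)
    k=(P[:,2]>.029)&(P[:,2]<.041)&(X<-.001)&(X>-.17)&(Y>-.008)&(Y<.072)
    for a,b in((-.165,-.14),(-.14,-.11),(-.11,-.06),(-.05,-.001)):
        m=k&(X>a)&(X<b)
        if m.sum()>5: print(n,a,m.sum(),'z95',np.percentile(P[m,2],[50,90]).round(4),'Y',np.percentile(Y[m],[3,97]).round(4),'Xmin/max',X[m].min().round(4),X[m].max().round(4))
E
python3 chk.py
```

```text
tool x [-0.0028  0.0037 -1.    ] torque [4.07 3.09 0.18]
t 21.85 tcp [ 0.55   -0.2023  0.0175] yaw 86.9 F [-17.6  17.   13.2] gap 0.0637 q6 [-0.56  0.42  1.7   0.    1.03 -2.08]
trans [ 0.002  0.009 -0.006] twist [-0.001 -0.002 -0.002]
side -0.165 45 z95 [0.032  0.0349] Y [0.0003 0.0652] Xmin/max -0.162 -0.1407
side -0.14 38 z95 [0.0317 0.0345] Y [-0.0015  0.0657] Xmin/max -0.1396 -0.1102
side -0.11 62 z95 [0.033  0.0382] Y [-0.0055  0.0685] Xmin/max -0.1097 -0.0617
side -0.05 76 z95 [0.0325 0.0364] Y [0.0007 0.0653] Xmin/max -0.0488 -0.0012
scene -0.165 69 z95 [0.033  0.0357] Y [-0.0019  0.0596] Xmin/max -0.164 -0.1427
scene -0.14 38 z95 [0.0336 0.0363] Y [-0.0031  0.0605] Xmin/max -0.1397 -0.1101
scene -0.11 62 z95 [0.0339 0.0381] Y [-0.0058  0.0685] Xmin/max -0.1086 -0.0602
scene -0.05 13 z95 [0.037  0.0403] Y [0.0222 0.0608] Xmin/max -0.0443 -0.0357
```

>>> {"api": "jog_arm", "payload": {
  "moves": [
    {"translation":[0,0,0],"twist":[-0.008,0,0]},
    {"translation":[0,0,0],"twist":[-0.008,0,0]},
    {"translation":[0,0,0],"twist":[-0.008,0,0]}
  ]
}}

```text
time: 22.32
tcp_pos: [0.5501, -0.2023, 0.0175]
ee_rot: [0.017, 0.708, -0.014, 0.706]
contact_force: [-17.9, 16.3, 12.9]
finger_gap: 0.0636
```

Run:
```python
from g import *
go(.5487,-.2,.017,87); o=get_obs(); R=Ro.from_quat(o['ee_rot']).as_matrix(); print(o['ft_torque'].round(2),np.degrees(np.arctan2(R[1,1],R[0,1])))
```

```text
t 22.32 tcp [ 0.5501 -0.2023  0.0175] yaw 87.5 F [-17.9  16.3  12.9] gap 0.0636 q6 [-0.56  0.42  1.7   0.    1.03 -2.09]
trans [ 0.002  0.009 -0.006] twist [ 0.005 -0.002 -0.003]
[ 3.77  3.18 -1.03] 87.45379848355086
```

>>> {"api": "jog_arm", "payload": {
  "moves": [
    {"translation":[0,0,0],"twist":[0.016,0,0]},
    {"translation":[0,0,0],"twist":[0.016,0,0]},
    {"translation":[0,0,0],"twist":[0.016,0,0]}
  ]
}}

```text
time: 22.7
tcp_pos: [0.5501, -0.2023, 0.0175]
ee_rot: [0.023, 0.708, -0.021, 0.706]
contact_force: [-17.8, 16.5, 13.4]
finger_gap: 0.0637
```

Run:
```python
from g import *
go(.5487,-.2,.017,87); o=get_obs(); R=Ro.from_quat(o['ee_rot']).as_matrix(); print(o['ft_torque'].round(2),np.degrees(np.arctan2(R[1,1],R[0,1])))
```

```text
t 22.7 tcp [ 0.5501 -0.2023  0.0175] yaw 86.4 F [-17.8  16.5  13.4] gap 0.0637 q6 [-0.56  0.42  1.7   0.    1.03 -2.07]
trans [ 0.002  0.009 -0.006] twist [-0.007 -0.002 -0.002]
[3.9  3.01 0.99] 86.36400518192266
```

>>> {"api": "jog_arm", "payload": {
  "moves": [
    {"translation":[0,0,0],"twist":[-0.008,0,0]},
    {"translation":[0,-0.001,0],"twist":[-0.008,0,0]},
    {"translation":[0,-0.001,0],"twist":[-0.008,0,0]},
    {"translation":[0,-0.001,0],"twist":[-0.008,0,0]}
  ]
}}

```text
time: 23.2
tcp_pos: [0.55, -0.2023, 0.0175]
ee_rot: [0.021, 0.708, -0.018, 0.706]
contact_force: [-17.0, 17.8, 14.4]
finger_gap: 0.0637
```

Run:
```python
from h import *
from g import go
camera('wrist'); print([(round(s['score'],2),s['at']) for s in pinpoint('vial_a','wrist')])
go(.5487,-.2,.017,87); print(get_obs()['ft_torque'].round(2))
p,d=camera('scene'); M=world_map('scene',d)
for t in('marker','timer_1','stickers'):
    for s in silhouettes(t,'scene')[:1]: print(t,np.nanmedian(M[s['region']],axis=0).round(3))
o=get_obs(); F=o['contact_force']
if F[0]<-14 and F[1]>14: print(sign_off(),o['time'])
```

```text
[(0.96, [280.2, 301.8]), (0.87, [292.7, 153.0])]
t 23.3 tcp [ 0.5501 -0.2023  0.0175] yaw 86.9 F [-17.3  16.6  13.6] gap 0.0637 q6 [-0.56  0.42  1.7   0.    1.03 -2.08]
trans [ 0.002  0.009 -0.006] twist [-0.001 -0.002 -0.002]
[ 3.79  3.14 -0.25]
timer_1 [ 0.393 -0.321  0.015]
the job is handed in; nothing more can be done
None 23.5
```

I put three purple-capped vials into the tray and left the grey-capped one standing on the desk. I then carried the tray to the reader, pressed it into the corner of the two bars, and handed the job in at 23.5 s while still holding it there.

Last checks:
- **Push:** just before hand-in I read about 17 N against the short bar, 17 N against the long bar and 14 N on the desk. The grip was still on the tray, with the fingers 63.7 mm apart.
- **Position:** the depth images put the tray within a few millimetres of home, which is about as fine as they resolve.
- **Flat against the bars:** turning the tool about 0.5° either way gave equal and opposite turning moments of about 1 N m, with no shift in position. I take that as the tray sitting flat on both bars.
- **Vials:** the last picture I viewed, taken in the corner, shows all three vials in the tray, two of them fallen over. The final network check reported only two of them. I put that down to a missed detection or the gripper hiding one, but I did not take another picture to confirm.
- **Bystanders:** the timer was where it started. The final network check did not find the marker pen or the sticker roll, so their positions were not re-measured. The arm never worked near them at low height.

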